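Pin a car-door hinge on the trial fixture

ROBOT

A 6-joint arm with a two-finger parallel gripper is mounted at the origin on the work surface. World frame = base frame: x ahead of the robot, y to its left, z up, the work surface at z = 0. Lengths are in m, angles in rad, forces in N, time in s.
With the tool pointing down it reaches from about 0.325 to 0.75 m from the base axis. Payload 7.6 kg.
Tool frame: the origin (TCP) lies on the centre line of the jaws, within the pads' length; the fingertips stand 14 mm ahead of it and the grasp point (between the pads) lies 5 mm behind it; z points along the fingers, x is the direction in which the jaws open and shut, and the axes are right-handed (so a half turn about z gives the same grasp; the last joint's range is limited). The gripper opens to 85 mm and grips with 20 to 120 N. Pads are 22 mm wide; open, the fingers measure 114 mm over their backs; the gripper's body (76 mm by 85 mm) begins 54 mm behind the grasp point. The pads swing forward as they close: fully open they stand 13 mm farther back than shut.
Start: joints at [-1.35, 0.052, 1.401, -0, 1.689, -0.07], TCP at [0.151, -0.503, 0.245] pointing down, gripper open.
Joint ranges: [-2.9, 2.9], [-0.91, 2.17], [0.12, 2.37], [-1.06, 4.2], [0.26, 2.73], [-2.93, 2.93]. Speed limits (rad/s): [2.57, 2.57, 3.01, 3.14, 3.14, 3.14].

INTERFACE

Orientations are given as a 3x3 rotation matrix whose columns are the frame's x, y, z axes.
In Python, from cell import goto, move_l, set_joints, set_gripper, hold, solve_ik, state, grab_frame, IKError, hand_in gives the robot as it stands. The module is installed in compiled form; this text tells all that it offers. Calls block until the motion is done:
- goto(position, orientation): joint-space move of the TCP to a pose.
- move_l(position, frame=None, velocity=0.15, f_stop=None): straight line of the TCP; frame=None keeps the orientation; velocity is the mean speed in m/s. With f_stop (N) it stops when the force on the tool has changed by that much, and returns True; else False.
- set_joints(angles): joint-space move.
- set_gripper(opening): finger opening in m; the grip force is fixed at half the most; returns when the fingers have stopped.
- hold(seconds).
- solve_ik(position, orientation): joint angles nearest the present ones, or None.
- state(): the state.
- grab_frame(name): name is "scene" or "top" or "wrist"; returns a dict with "img" (384x512x3 uint8, blue, green, red), "fx", "fy", "cx", "cy" (pixels), "extrinsics" (4x4, takes a point from world to camera coordinates); the wrist camera has in their place "tool_from_camera" (4x4, takes a point from camera to tool coordinates, whose origin is the TCP and whose axes are the tool frame's). Camera axes: x right, y down, z forward; pixel columns grow to the right and rows downward; lengths in m; the calibration is good to about 2 mm. A picture is of the moment at which its call begins: read the wrist's pose just before it. There is no depth.
A pose or a line that the arm cannot do raises IKError and nothing moves.
- hand_in(): hands the job in, once; it reports no verdict.
The state is a dict: "time": time; "qpos": joint angles; "qvel": joint speeds; "joint_efforts": joint torques, N m; "position": TCP position; "tool_rot": TCP orientation; "ft_force": force on the tool from outside, world axes, zero at the start; "wrist_torque": the same for the moment, N m; "finger_gap": finger opening in m.
Only numpy, scipy, OpenCV 4.12 (cv2) and the standard library are available. Lean on these libraries where they do the work, as an engineer would, in place of code of your own. Each camera call takes 0.05 s, during which the arm holds its last target. There are 200 camera calls.

TASK

Slide the red door-side hinge leaf along its rails by its black knob until it stops against the yellow stop, so that its knuckle stands right over the fixed steel knuckle. Then take the red-handled pin, the longest in the blue rack, and put it down through both knuckles until its collar sits on the red knuckle, and let go; leave the blue and green pins standing in the rack.

Things in the scene. Friction and masses are not known exactly. Their poses are not given: they have to be found in the camera images.
- fixture: Fixed hinge fixture: dark steel plate 120 mm (x) by 310 mm (y), 12 mm thick, from y = -265 to +45 mm. Origin on the table plane under the vertical bore axis of the fixed steel knuckle, a tube 40 mm outside, 12 to 43 mm above the table, bore 25 mm, mouth flared. z up; +y is the direction in which the leaf slides home. Two low rails and a yellow stop stand on it.
- leaf (a joint): Slide of the red hinge leaf, metres: 0 = home against the stop, its knuckle exactly over the fixed knuckle; negative = drawn back along the fixture's -y (to -0.09 at most). It stays where it is left; about 4 N moves it.
- leaf_knob (a point): Centre of the black upright knob on the leaf by which it is pushed or pulled: a cylinder 24 mm in diameter and 50 mm tall, centre 70 mm above the table, its top at 90 mm. It moves with the leaf; at home it is 130 mm from the bore axis on the fixture's -y side.
- leaf_hole (a point): Centre of the mouth of the red knuckle on the leaf, 72 mm above the table, moves with the leaf. The red knuckle is an upright tube from 46 to 72 mm above the table, bore 25 mm, mouth flared to 37 mm inside and 49 mm outside.
- red_pin_grip (a point): The pin to use: centre of its upright red plastic handle, 24 mm in diameter, 40 mm tall. Under the handle a steel collar 46 mm wide, 5 mm thick, then a steel shank 16 mm in diameter, 56 mm long, with tapered end. Handle centre is 81 mm above the shank's end, 25 mm above the collar's underside; 91 mm above the table while it stands 14 mm deep in its rack hole. z runs up the pin. About 180 g.
- red_pin_tip (a point): Centre of the lower end of the red pin's shank, 81 mm below the handle's centre.
- blue_pin_grip (a point): A shorter pin to leave alone: centre of its blue handle (24 mm by 40 mm), same collar, shank 36 mm; handle's centre 71 mm above the table in the rack.
- green_pin_grip (a point): The shortest pin, to leave alone: centre of its green handle (24 mm by 40 mm), same collar, shank 22 mm; handle's centre 57 mm above the table in the rack.
- rack: Fixed blue pin rack, a block 70 mm (x) by 250 mm (y) by 24 mm high, with three 19 mm wide, 14 mm deep holes 85 mm apart along its y axis; the pins stand in them in any order. Origin on the table under its centre.
Not all that is in view belongs to the job. Leave any pink or purple look-alike of the part that bears red_pin_grip alone.

How it is judged:
By the outcome, as a careful person would: the job done as asked, in the order asked, and still so for the second after the job is handed in, with the robot touching nothing.
It also fails if it takes over 51 s, if anything falls off the work surface, if the arm or the gripper's body presses on something with over 40 N, if the wrist force passes 120 N, or if a joint passes its speed limit or range.

## Working session

There is one attempt and no reset: what is moved stays moved. The work goes in short steps, each a Python script; the robot and the scene stay as the last script left them, time stands still between calls to the robot, and variables do not carry over. Pictures are saved under pics/ and viewed, about 8 in all and at most 12, crops included, and the job is handed in when it is done.

```bash
mkdir -p pics
python3 - <<'E'
from cell import *
import cv2,numpy as np
np.set_printoptions(precision=4,suppress=True)
s=state();print(s['time'],s['position'],s['finger_gap'])
for n in("scene","top"):
    f=grab_frame(n);cv2.imwrite(f'pics/{n}0.png',f['img']);print(n,f['fx'],f['fy'],f['cx'],f['cy']);print(f['extrinsics'])
    np.savez(f'{n}0.npz',**f)
E
```

```text
0.0 [ 0.1505 -0.5027  0.2445] 0.08571321854191391
scene 356.0705324516396 356.0705324516396 249.6233083667651 194.8611717833151
[[ 0.3802  0.9249 -0.0044 -0.2394]
 [ 0.6456 -0.2688 -0.7148 -0.268 ]
 [-0.6623  0.2689 -0.6993  1.1438]
 [ 0.      0.      0.      1.    ]]
top 403.9508402137294 403.9508402137294 262.17130939391836 191.006898968044
[[ 0.0079 -1.      0.0059  0.0508]
 [-0.9796 -0.0089 -0.2006  0.532 ]
 [ 0.2006 -0.0042 -0.9797  0.7867]
 [ 0.      0.      0.      1.    ]]
```

View pics/scene0.png

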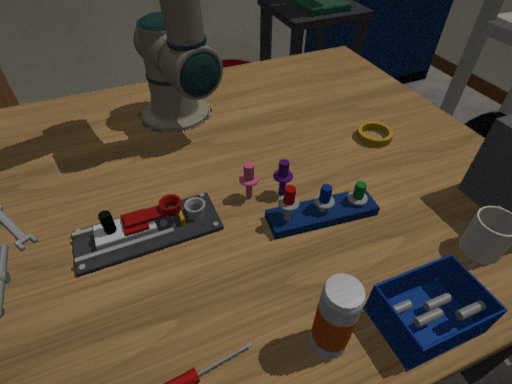

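View pics/top0.png

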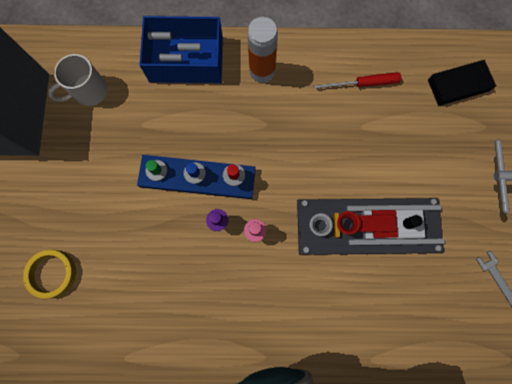

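The top view shows the fixture on the right, with the fixed knuckle at (320,224), the red one at (349,223) and the knob at (413,222). The rack holds green (154,168), blue (194,173) and red (233,172) pins. The purple and pink decoys are at (217,220) and (255,230).

```bash
cat > h.py <<'E'
from cell import *
import cv2,numpy as np
np.set_printoptions(precision=4,suppress=True)
def back(f,uv,z,T=None):
    E=f['extrinsics'] if T is None else T
    R,t=E[:3,:3],E[:3,3]
    d=R.T@np.array([(uv[0]-f['cx'])/f['fx'],(uv[1]-f['cy'])/f['fy'],1]);c=-R.T@t
    return c+d*(z-c[2])/d[2]
def wext(f,s):
    W=np.eye(4);W[:3,:3]=s['tool_rot'];W[:3,3]=s['position']
    return np.linalg.inv(W@f['tool_from_camera'])
E
python3 - <<'E'
from h import *
f=dict(np.load('top0.npz'))
for n,p,z in [('fixedk',(320,224),.043),('redk',(349,223),.072),('knob',(413,221),.088),('red',(233,170),.109),('blue',(193,169),.09),('green',(153,165),.076),('c1',(299,201),.012),('c2',(440,199),.012),('c3',(443,253),.012),('c4',(299,254),.012),('r1',(143,156),.024),('r2',(255,166),.024)]:
    P=back(f,p,z);print(n,P,np.hypot(*P[:2]))
im=f['img'];a=cv2.resize(im[150:265,290:450],None,fx=4,fy=4,interpolation=cv2.INTER_CUBIC)
b=cv2.resize(im[140:250,130:290],None,fx=4,fy=4,interpolation=cv2.INTER_CUBIC)
cv2.imwrite('pics/crop.png',np.vstack([a[160:],b[:300]]))
print(a.shape)
E
```

```text
fixedk [ 0.465  -0.0653  0.043 ] 0.4695788604007039
redk [ 0.464  -0.1192  0.072 ] 0.4790494851386031
knob [ 0.467 -0.242  0.088] 0.5259710809040106
red [0.5618 0.1131 0.109 ] 0.5730792992817562
blue [0.568  0.1948 0.09  ] 0.6005197217640179
green [0.5794 0.2794 0.076 ] 0.643229465357462
c1 [ 0.5187 -0.0252  0.012 ] 0.5192938352198827
c2 [ 0.5259 -0.3332  0.012 ] 0.6225658085352426
c3 [ 0.4092 -0.3302  0.012 ] 0.5258030086943346
c4 [ 0.4046 -0.024   0.012 ] 0.4052857064563054
r1 [0.6136 0.3168 0.024 ] 0.6905801648251781
r2 [0.5933 0.0713 0.024 ] 0.5975431287843739
(460, 640, 3)
```

View pics/crop.png

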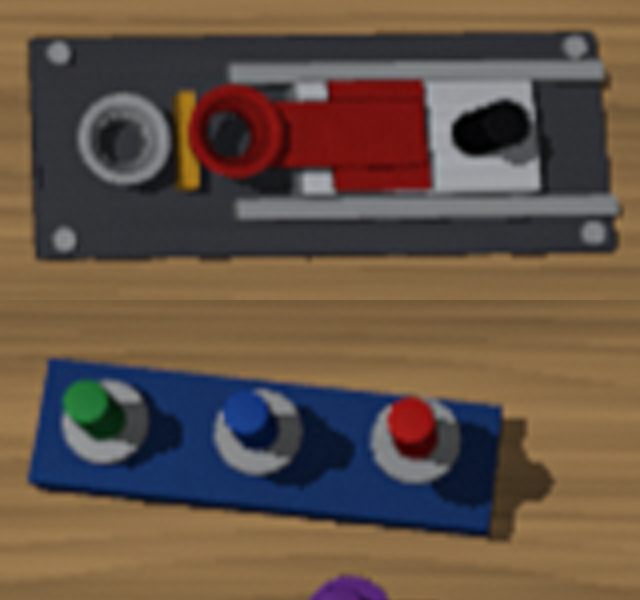

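Crop: knob top is centred at crop (508,119), the red knuckle mouth at (238,132), the fixed mouth at (124,139), and the red handle top at (411,418). Next I refine these points, fit the fixture yaw and fly above the knob for a wrist look.

Run:
```python
from h import *
f=dict(np.load('top0.npz'))
A=lambda x,y:(290+x/4,190+y/4); B=lambda x,y:(130+x/4,140+(y-300)/4)
k=back(f,A(508,119),.09);r=back(f,A(238,132),.072);x=back(f,A(124,139),.043)
p=back(f,B(411,418),.111);b=back(f,B(245,410),.091);g=back(f,B(86,402),.077)
for n,v in zip('knob redk fixed red blue green'.split(),(k,r,x,p,b,g)):print(n,v)
print('knob-redk',r-k,np.linalg.norm((r-k)[:2]),'slide',np.linalg.norm((x-r)[:2]),'pins',np.linalg.norm((p-b)[:2]),np.linalg.norm((b-g)[:2]))
d=x-k;print('yaw of +y from world y deg',np.degrees(np.arctan2(-d[0],d[1])))
c=[back(f,A(*q),.012) for q in((30,40),(595,33),(617,250),(37,259))]
for i,j in((1,0),(2,3)):
    e=c[j]-c[i];print('edge',np.linalg.norm(e),np.degrees(np.arctan2(-e[0],e[1])))
# approach knob: jaws along fixture y
R=np.array([[0,1,0],[1,0,0],[0,0,-1.]])
for RR in(R,R@np.diag([-1,-1,1])):
    q=solve_ik([k[0],k[1],.2],RR);print(q)
```

```text
knob [ 0.4693 -0.2492  0.09  ]
redk [ 0.464  -0.1202  0.072 ]
fixed [ 0.4635 -0.0673  0.043 ]
red [0.5623 0.1134 0.111 ]
blue [0.5709 0.1983 0.091 ]
green [0.578  0.2821 0.077 ]
knob-redk [-0.0053  0.129  -0.018 ] 0.12913832298481462 slide 0.052871258293571165 pins 0.08525413275025542 0.08416559431085177
yaw of +y from world y deg 1.8323903321983954
edge 0.3087427626790957 1.233597789045434
edge 0.30852170027903797 1.3448317854904577
[-0.5577  0.0879  1.4535 -0.      1.6003 -2.1285]
[-0.5577  0.0879  1.4535 -0.      1.6003  1.0131]
```

Everything agrees: knob to knuckle is 129 mm against 130 mm, pin pitch is about 85 mm, yaw is about 1.4° and the slide is about 53 mm. Now I grip the knob and slide the leaf.

```bash
cat >> h.py <<'E'
yaw=np.radians(1.4)
fy=np.array([-np.sin(yaw),np.cos(yaw),0]);fx=np.array([np.cos(yaw),np.sin(yaw),0])
Rk=np.column_stack([-fy,-fx,[0,0,-1.]])
E
python3 - <<'E'
from h import *
k=np.array([.4690,-.2492,0])
goto(k+[0,0,.15],Rk)
print(state()['time'])
print('descent hit',move_l(k+[0,0,.073],velocity=.12,f_stop=8))
set_gripper(0.0)
s=state();print(s['time'],s['position'],s['finger_gap'],s['ft_force'])
p0=s['position']
hit=move_l(p0+fy*.068,velocity=.06,f_stop=18)
s=state();d=s['position']-p0;print(hit,s['time'],s['position'],d@fy,d@fx,s['finger_gap'],s['ft_force'])
f=grab_frame('top');cv2.imwrite('pics/c2.png',cv2.resize(f['img'][140:270,280:460],None,fx=4,fy=4,interpolation=cv2.INTER_CUBIC))
E
```

```text
1.6417
descent hit False
3.0333 [ 0.4691 -0.249   0.0735] 0.022732154985059323 [-2.2779  2.5715  4.6393]
True 3.9 [ 0.468  -0.1952  0.0735] 0.05387743678256951 0.000164124828559131 0.02233206984926036 [-0.0077 -3.8185  0.2942]
```

View pics/c2.png

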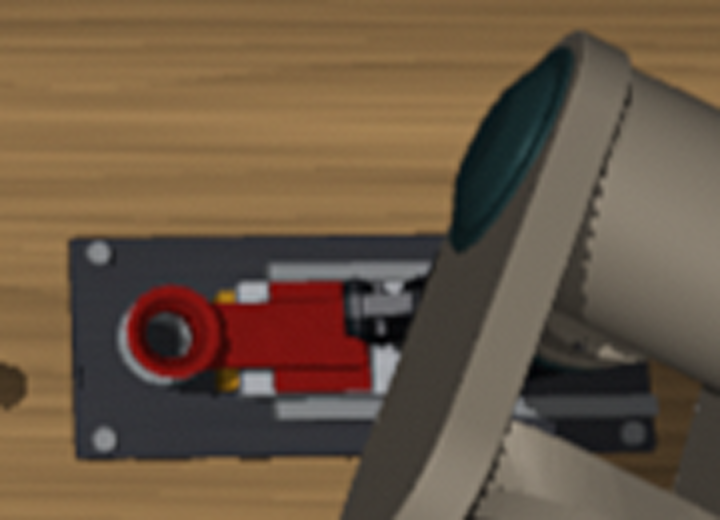

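The leaf moved 53.9 mm and stopped hard, with the red mouth over the fixed ring. I push once more gently to confirm the stop, then release, take the red pin and lift it.

Run:
```python
from h import *
p0=state()['position']
hit=move_l(p0+fy*.01,velocity=.02,f_stop=15)
s=state();print(hit,(s['position']-p0)@fy,s['ft_force'],s['time'],s['position'])
move_l(p0,velocity=.05) if False else None
set_gripper(.05)
p=state()['position'];move_l(p+[0,0,.1],velocity=.25)
# red pin: jaws along rack y
ry=np.array([.0157,.1687,0])/np.hypot(.0157,.1687);rx=np.array([ry[1],-ry[0],0])
R=np.column_stack([-ry,-rx,[0,0,-1.]])
g=np.array([.5623,.1134,0])
goto(g+[0,0,.19],R)
s=state();f=grab_frame('wrist');np.savez('w1.npz',pos=s['position'],rot=s['tool_rot'],**f);cv2.imwrite('pics/w1.png',f['img'])
T=wext(f,s);q=T@np.append(g+[0,0,.111],1);print('expected px',f['cx']+f['fx']*q[0]/q[2],f['cy']+f['fy']*q[1]/q[2])
q=T@np.array([.4648,-.0652,.072,1]);print('knuckle px',f['cx']+f['fx']*q[0]/q[2],f['cy']+f['fy']*q[1]/q[2],s['time'])
t=grab_frame('top');np.savez('t3.npz',**t);cv2.imwrite('pics/c3.png',cv2.resize(t['img'][190:265,290:450],None,fx=4,fy=4,interpolation=cv2.INTER_CUBIC))
a=cv2.resize(t['img'][190:265,290:450],(512,240),interpolation=cv2.INTER_CUBIC)
cv2.imwrite('pics/w1t.png',np.vstack([f['img'][:,:512][:384],a[:216]]))
```

```text
True -4.1543716376634656e-06 [ 0.3841 -3.3292  1.604 ] 4.225 [ 0.468  -0.1952  0.0736]
expected px 251.210602715537 205.92627108181
knuckle px 466.9933002663232 280.2479161224461 6.3833
```

View pics/w1t.png

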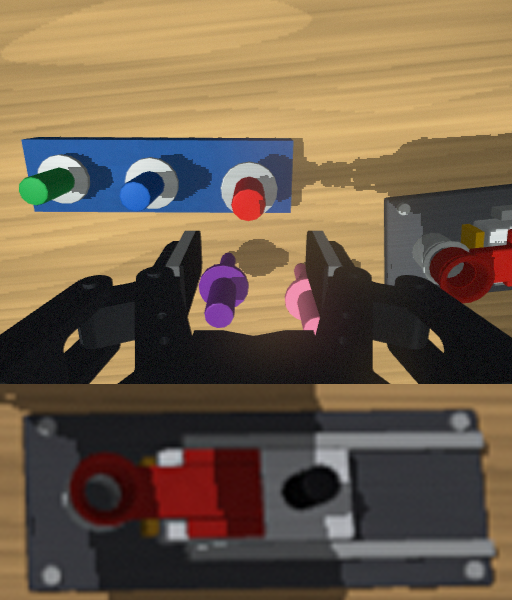

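Wrist view: the red handle top is at (249,206) against an expected (251,206), so the pin position is good. The leaf stayed home after release, with its mouth at strip (102,106). Now I grip the pin and lift it.

Run:
```python
from h import *
t=dict(np.load('t3.npz'));print('mouth',back(t,(290+102/3.2,190+106/3.2),.072),'knob',back(t,(290+320/3.2,190+98/3.2),.09))
w=dict(np.load('w1.npz'));s0=dict(position=w['pos'],tool_rot=w['rot']);T=wext(w,s0)
print('wrist red',back(w,(249,206),.111,T),'mouth',back(w,(465,274),.072,T))
g=np.array([.5623,.1134,0])
print(move_l(g+[0,0,.091],velocity=.12,f_stop=8))
set_gripper(0.0)
s=state();print(s['finger_gap'],s['position'],s['ft_force'])
move_l(s['position']+[0,0,.11],velocity=.12)
s=state();print(s['finger_gap'],s['ft_force'],s['time'])
# over the knuckle, shank end clear of it
goto(np.array([.4645,-.0660,.19]),Rk)
s=state();f=grab_frame('wrist');t=grab_frame('scene');print(s['position'],s['time'],s['finger_gap'])
np.savez('w4.npz',pos=s['position'],rot=s['tool_rot'],**f);np.savez('s4.npz',**t)
cv2.imwrite('pics/w4.png',np.vstack([f['img'][150:384],cv2.resize(t['img'][110:260,90:290],(480,360),interpolation=cv2.INTER_CUBIC)[:,:] if 0 else cv2.resize(t['img'][110:248,90:290],(512,353),interpolation=cv2.INTER_CUBIC)]))
```

```text
mouth [ 0.4633 -0.0648  0.072 ] knob [ 0.4671 -0.196   0.09  ]
wrist red [0.5624 0.1149 0.111 ] mouth [ 0.4711 -0.063   0.072 ]
False
0.02237539135010967 [0.5629 0.1136 0.0921] [-0.2294 -0.0417  4.8425]
0.022512840829648297 [-0.3657 -0.5974 -2.603 ] 8.8917
[ 0.4649 -0.0655  0.19  ] 9.725 0.022425465793949974
```

View pics/w4.png

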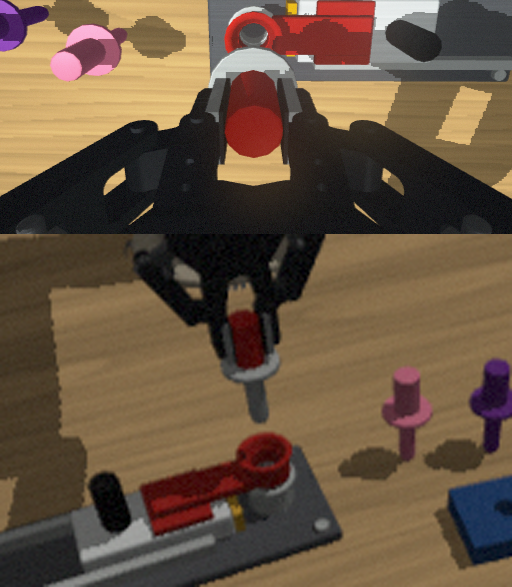

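The pin is held, upright in view, over the red mouth. I compare its shank end and the mouth in the scene image with their predicted pixels.

Run:
```python
from h import *
f=dict(np.load('s4.npz'));w=dict(np.load('w4.npz'));P=w['pos']
def pr(p):
    q=f['extrinsics']@np.append(p,1);return np.array([f['cx']+f['fx']*q[0]/q[2],f['cy']+f['fy']*q[1]/q[2]])
c=lambda x,y:np.array([90+x/2.56,110+(y-234)/2.56])
m=np.array([.4638,-.0652,.072])
print('tip pred',pr(P-[0,0,.082]),'obs',c(258,416)); print('mouth pred',pr(m),'obs',c(265,453))
print('collar pred',pr(P-[0,0,.026]),'obs',c(250,366))
print('px/m x,y',(pr(m+[.01,0,0])-pr(m))/10,(pr(m+[0,.01,0])-pr(m))/10)
T=wext(w,dict(position=P,tool_rot=w['rot']))
q=T@np.append(m,1);print('wrist mouth pred',w['cx']+w['fx']*q[0]/q[2],w['cy']+w['fy']*q[1]/q[2]-150)
print('wrist mouth from obs(253,34)',back(w,(253,184),.072,T))
im=f['img'];E
```

```text
tip pred [190.3359 181.6657] obs [190.7812 181.0938]
mouth pred [192.3503 193.6743] obs [193.5156 195.5469]
collar pred [186.9111 160.672 ] obs [187.6562 161.5625]
px/m x,y [0.1279 0.3006] [ 0.4469 -0.1237]
wrist mouth pred 252.4897796151774 42.23480369114188
wrist mouth from obs(253,34) [ 0.4706 -0.0654  0.072 ]Traceback (most recent call last):
  File "<stdin>", line 13, in <module>
NameError: name 'E' is not defined
```

The pin tip matches its prediction. The mouth's x differs between views: 0.4635 from the top camera, about 0.470 from wrist and scene. One composite close-up with pixel-accurate scaling should settle it.

Run:
```python
from h import *
def tile(f,u,v,s,h=24):
    M=np.array([[s,0,-s*(u-h)],[0,s,-s*(v-h)]],float)  # px 0 -> (u-h,v-h)
    a=cv2.warpAffine(f['img'],M,(390,290) if 0 else (390,390),flags=cv2.INTER_CUBIC)
    for i in range(0,390,50): cv2.line(a,(i,0),(i,5),(255,255,255),1);cv2.line(a,(0,i),(5,i),(255,255,255),1)
    return cv2.convertScaleAbs(a,alpha=1.6)
t=dict(np.load('t3.npz'));w=dict(np.load('w1.npz'));s=dict(np.load('s4.npz'))
# top 13x about (322,223) h15 ; wrist1 6x about (464,274) h32
cv2.imwrite('pics/m.png',np.hstack([tile(t,322,223,13,15),tile(w,464,274,6,32)]))
```

```text
(no output)
```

View pics/m.png

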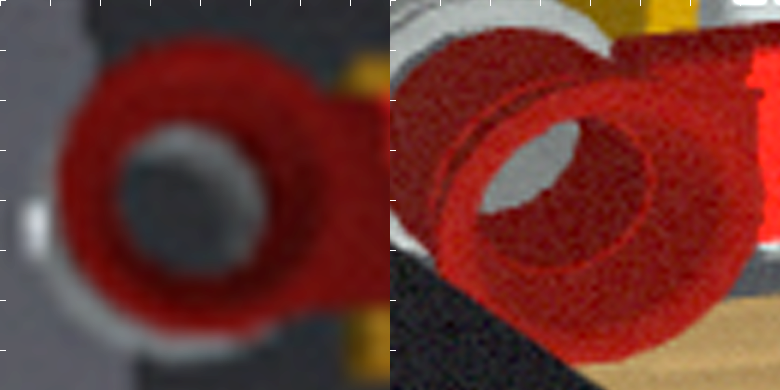

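With the full outer rim located, wrist gives (467,279) and top gives v≈222.3. Both now put the mouth at x≈0.465, y≈-0.065, matching the knob plus 130 mm. The earlier discrepancy came from occluded or mis-judged ellipses. Next I insert the pin.

Run:
```python
from h import *
c=np.array([.4652,-.0652,0])
move_l(c+[0,0,.165],Rk,velocity=.08)
print(move_l(c+[0,0,.103],velocity=.05,f_stop=10));s=state();print(s['position'],s['ft_force'],s['time'])
if s['position'][2]<.106:
    print(move_l(c+[0,0,.095],velocity=.02,f_stop=6));s=state();print(s['position'],s['ft_force'],s['time'])
    f=grab_frame('scene');cv2.imwrite('pics/s5.png',cv2.resize(f['img'][110:260,60:310],None,fx=3,fy=3))
    if s['position'][2]<.101:
        set_gripper(.06);p=state()['position'];move_l(p+[0,0,.13],velocity=.15);print('released')
        p=state()['position'];move_l(p+[0,-.12,0],velocity=.25)
t=grab_frame('top');f=grab_frame('scene');print(state()['time'])
Z=lambda g,a,b,c,d:cv2.convertScaleAbs(cv2.resize(g['img'][a:b,c:d],(700,290),interpolation=cv2.INTER_CUBIC),alpha=1.3)
cv2.imwrite('pics/e.png',np.vstack([Z(t,150,265,130,408),Z(f,140,270,70,384)]))
```

```text
False
[ 0.4654 -0.0652  0.1034] [ 0.1434  0.0597 -2.9599] 11.6833
True
[ 0.4656 -0.0653  0.0983] [-1.0525  0.253   4.7866] 12.0167
released
14.2667
```

View pics/e.png

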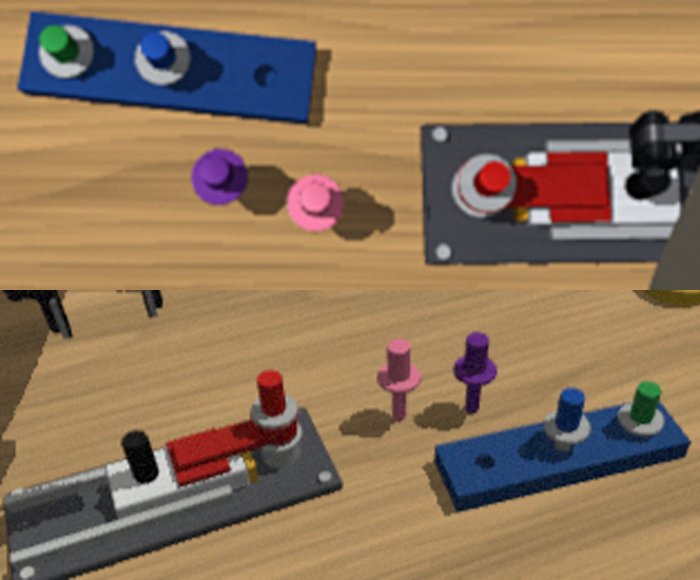

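The pin stands upright with its collar on the red knuckle: contact came at TCP z 0.0983, against 0.098 expected for a seated collar. The leaf is home, and the blue and green pins and the decoys are untouched. The gripper is clear, so I hand in.

Run:
```python
from h import *
hand_in()
```

```text
the job is handed in; nothing more can be done
```

The job is done and handed in. The leaf is home against the yellow stop, and the red pin is through both knuckles. The last robot time I read was 14.3 s of the 51 s allowed.

- **Leaf:** I slid it 53.9 mm by its knob until it hit the stop. A second gentle push moved it no further, and pictures after release showed it still home.
- **Pin:** Going down, it met resistance at a tool height of 98.3 mm, where about 98 mm was expected with the collar seated. The last pictures show the pin upright with its collar on the red knuckle. The gripper had let go and moved clear.
- **Other parts:** The blue and green pins still stand in the rack, and the pink and purple look-alikes are where they were.
- **Disagreement:** My first estimates of the red knuckle's x position differed by about 7 mm between cameras. A closer look at its rim brought them to within about 1 mm, and the pin went in without sideways force.

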